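Cock the snap vise on its hair-trigger catch

ROBOT

A 6-joint arm with a two-finger parallel gripper is mounted at the origin on the work surface. World frame = base frame: x ahead of the robot, y to its left, z up, the work surface at z = 0. Lengths are in m, angles in rad, forces in N, time in s.
With the tool pointing down it reaches from about 0.35 to 0.775 m from the base axis. Payload 7.3 kg.
Tool frame: the origin (TCP) lies at the very end of the fingers, on their centre line; the grasp point (between the pads) lies 19 mm behind it; z points along the fingers, y is the direction in which the jaws open and shut (so a half turn about z gives the same grasp; the last joint's range is limited). The gripper opens to 92 mm and grips with 3 to 60 N. Pads are 19 mm wide; open, the fingers measure 130 mm over their backs; the gripper's body (75 mm by 190 mm) begins 47 mm behind the grasp point.
Start: joints at [1.081, 0.342, 1.524, -0, 1.275, -0.146], TCP at [0.177, 0.494, 0.227] pointing down, gripper open.
Joint ranges: [-2.53, 2.53], [-0.77, 2.02], [0.04, 2.7], [-1, 4.14], [0.28, 2.66], [-3.11, 3.11]. Speed limits (rad/s): [2.57, 2.57, 3.14, 3.14, 3.14, 3.14].

INTERFACE

Orientations are given as [roll, pitch, yaw] about the fixed x, y, z axes, in that order (R = Rz(yaw) Ry(pitch) Rx(roll)).
In Python, from cell import monitor, eyes, order gives the robot as it stands. The module is installed in compiled form; this text tells all that it offers.
- The arm moves only by the tool carry_out, never from a script. Its argument "targets" is a list of rows, each a list of 2 entries, a list of its own where there are three numbers: the shift along the tool's x, y, z in m, then the turn about the tool's z in rad. In form: [[[dx, dy, dz], twist], ...]. A call has 1 to 10 rows; each row shifts and turns the pose as measured when the row begins, along the tool's axes as they then stand; what a row does not reach is not made up. A row lasts 1/8 s, in which the tool goes at most 62.5 mm and 10.7 degrees, less where a joint would pass 70% of its speed; a pose out of reach is approached as far as the arm can. A call is refused whole if a number of a shift passes 0.0625 or a number of a turn 0.188, either way. A call with a gripper value outside its range is refused whole. "fingers" is the closure, from 0 (fully open) to 1 (shut), set as the call begins (left out, the last holds). The fingers move at their own pace and stop on an object; "grip_force" is the grip in N (left out, the last holds). Time passes only in rows, so rows that do not move let the fingers close. It gives the time, the measured TCP pose, the force and the opening at its end, in the units of the state.
- monitor.observe(): the state, without advancing time (a new reading comes with each control period).
- eyes.read_camera(name): name is "side" or "top" or "wrist"; returns the picture (420x560x3 uint8, red, green, blue); there is no depth.
- eyes.camera_info(name): a dict with "K" (3x3 intrinsics, pixels), "rvec" (rotation vector, rad) and "tvec" (3), from world to camera coordinates, as OpenCV has them. Camera axes: x right, y down, z forward; pixel columns grow to the right and rows downward; lengths in m; the calibration is good to about 2 mm. A picture is of the moment at which its call begins: read the wrist's pose just before it. camera_info takes no time and is no camera call; for the wrist camera it gives the pose at the moment of the call.
- order.hand_in(): hands the job in, once; it reports no verdict.
The state is a dict: "time": time; "qpos": joint angles; "qvel": joint speeds; "joint_efforts": joint torques, N m; "tool_pos": TCP position; "tool_rot": TCP orientation; "contact_force": force on the tool from outside, world axes, zero at the start; "torque": the same for the moment, N m; "opening": finger opening in m.
Only numpy, scipy, OpenCV 4.12 (cv2) and the standard library are available. Lean on these libraries where they do the work, as an engineer would, in place of code of your own. Each camera call takes 0.05 s, during which the arm holds its last target.

TASK

Set the little snap vise open, ready for the stone egg: push its sprung red-handled lever back until it hooks on the catch, ease off, and leave it cocked with nothing touching it. Handle it gently, do not force the lever against its stop, and never let it snap shut. Leave the egg, the dish and the specimen box where they are.

Things in the scene. Friction and masses are not known exactly. Their poses are not given: they have to be found in the camera images.
- vise: Snap vise, fixed to the shelf: grey base plate 12 mm thick (x -125 to +110, y -102 to +78 mm), pivot post and steel fixed jaw to 62 mm high. Origin on the lever's upright pivot axis at shelf level, z up; the lever's long arm lies over the -x side. More than 30 N of finger force on vise or lever counts as forcing it.
- lever (a joint): Swing of the sprung lever about the vise's z axis, rad: 0 at rest (jaws shut), grows counter-clockwise from above as it is drawn; hooked somewhere from 0.5 to 0.93. At q the arm points along (-cos(0.45-q), sin(0.45-q)) in the vise's x, y. Steel bar 14 mm wide, 30 to 44 mm up. Spring force at the handle: 2.7 N at q = 0, 8 N at 0.9; unheld, it snaps shut.
- handle (a point): Centre of the lever's red handle, 167.5 mm from the pivot, 43 mm up. Handle 45 mm long (145 to 190 mm from the pivot), 18 mm thick across the swing, 26 to 60 mm above the shelf. Its axes are the lever's: -x outward along the lever; it is drawn towards its own -y, so push on its +y side.
- rail_start (a point): End of the catch's rail that the lever passes first (vise x -110, y 0 mm). Catch: dark block with a brass bolt, sloped on the side the lever comes from, ridge 34 mm up. Climbing it adds 1 to 4 N at the handle over some 8 mm; then the bar rides on the sunk bolt for 20 mm until it pops up behind the bar. Its holding face is anywhere from here to rail_end, not among the poses: feel or look for it.
- rail_end (a point): Other end of the catch's places (vise x -110, y -45 mm). 10 to 20 mm of handle travel past hooking is a sprung rubber stop (1 N per mm at the handle, solid after 8 mm): 14 to 18 N there means past the catch. Let back from it 15 to 35 mm, a hooked lever stays and the push falls to nothing; if it keeps following, it is not hooked.
- trigger_line (a point): Point over the middle of the rail (vise x -124, y -22, z 27 mm) at the height of the hair trigger: a small yellow plate fixed to the bolt, reaching out to vise x = -133 mm. Pressing plate or bolt down 3 to 5 mm with 3 to 5 N fires the lever: keep the fingers outside it, on the red handle.
- egg_mid (a point): Centre of the banded onyx egg standing on its flat foot, 48 mm thick, 66 mm high; to be left alone.
- dish_mid (a point): Centre of the blue ceramic ring dish, 90 mm wide, 25 mm high; to be left alone.
- box_mid (a point): Centre of the clear specimen box with green lid, 74 x 94 x 40 mm; to be left alone.

How it is judged:
On the way:
1. the lever has been drawn back at least 0.45 rad (value of joint lever above 0.45 rad), for 0.2 s.
At the end, for the whole second after the job is handed in: The lever stands cocked and still (joint above 0.45 rad, slower than 0.3 rad/s) on its catch with nothing else holding it; egg, dish and specimen box are within 30 mm of where they began (value of joint lever above 0.45 rad and velocity of joint lever between -0.3 and 0.3 rad/s and distance of each of egg_mid, dish_mid, box_mid from where it was at the start of the episode below 0.03 m); the robot touches nothing.
It fails at once if the lever snaps shut (flies back faster than 3 rad/s below 0.3 rad) (value of joint lever below 0.3 rad and velocity of joint lever below -3 rad/s).
It fails at once if the vise or its lever is forced (finger force above 30 N) (contact force between the fingers and vise above 30 N).
It fails at once if the egg is displaced by more than 30 mm (distance of egg_mid from where it was at the start of the episode above 0.03 m).
It fails at once if the dish is displaced by more than 30 mm (distance of dish_mid from where it was at the start of the episode above 0.03 m).
It fails at once if the specimen box is displaced by more than 30 mm (distance of box_mid from where it was at the start of the episode above 0.03 m).
It also fails if it takes over 61 s, if anything falls off the work surface, if the arm or the gripper's body presses on something with over 40 N, if the wrist force passes 120 N, or if a joint passes its speed limit or range.

## Working session

There is one attempt and no reset: what is moved stays moved. The work goes in short steps, Python scripts to look and compute and a tool call to move; the robot and the scene stay as the last step left them, time stands still between calls to the robot, and variables do not carry over. Pictures are saved under pics/ and viewed, and the job is handed in when it is done.

Besides the shell and the picture viewer there is one more tool, called after "Request:" by a JSON object that holds its "api" and its "payload", one argument or row to a line. carry_out: Moves the arm, as the interface text tells. Its arguments: {"type":"object","properties":{"targets":{"type":"array","items":{"type":"array"}},"fingers":{"type":"number"},"grip_force":{"type":"number"}},"required":["targets"]}

```bash
ls; mkdir -p pics; python3 - <<'E'
from cell import monitor, eyes, order
import cv2
s=monitor.observe(); print(s)
for n in("side","top","wrist"):
    im=eyes.read_camera(n); cv2.imwrite(f"pics/{n}0.png",im[:,:,::-1]); 
    i=eyes.camera_info(n); print(n,i)
E
```

```text
pics
{'time': 0.0, 'qpos': array([ 1.08102261e+00,  3.42704188e-01,  1.52499293e+00, -5.28712839e-06,
        1.27541492e+00, -1.46008361e-01]), 'qvel': array([-0.00010378, -0.00181122,  0.00184203,  0.00120374, -0.00022147,
        0.00026042]), 'joint_efforts': array([-2.57998554e-04, -4.31251216e+01, -2.44212878e+01,  7.19343591e-02,
        5.59485366e-02, -1.47215346e-04]), 'tool_pos': array([0.17673683, 0.49393064, 0.226063  ]), 'tool_rot': array([-3.14008870e+00, -2.16053824e-04,  2.79782868e+00]), 'contact_force': array([ 0.22816861,  0.0949335 , -0.23416316]), 'torque': array([-0.07052109,  0.04680733,  0.00983528]), 'opening': 0.09184191815411501}
side {'K': array([[389.9594245 ,   0.        , 273.29174883],
       [  0.        , 389.9594245 , 213.73061229],
       [  0.        ,   0.        ,   1.        ]]), 'rvec': array([ 2.42562777, -0.38185107,  0.15741569]), 'tvec': array([-0.57160178,  0.18456754,  0.56433328])}
top {'K': array([[463.27440794,   0.        , 271.48388305],
       [  0.        , 463.27440794, 202.46840407],
       [  0.        ,   0.        ,   1.        ]]), 'rvec': array([ 2.13718696, -2.15813101,  0.17754089]), 'tvec': array([0.00558169, 0.63406544, 0.80388916])}
wrist {'K': array([[333.02844377,   0.        , 273.21525275],
       [  0.        , 333.02844377, 209.50269209],
       [  0.        ,   0.        ,   1.        ]]), 'rvec': array([-2.35878854, -1.66289546, -0.24988663]), 'tvec': array([-0.52433918, -0.03712276,  0.39120434])}
```

View pics/side0.png

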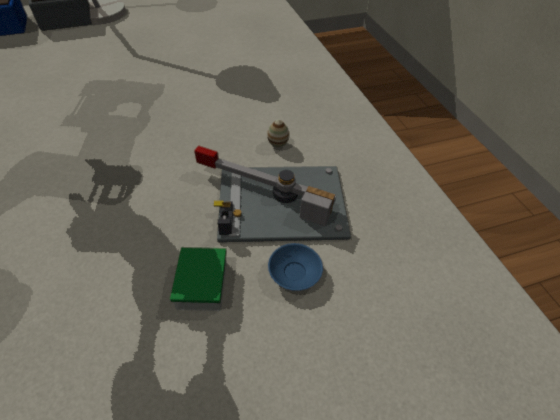

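View pics/top0.png

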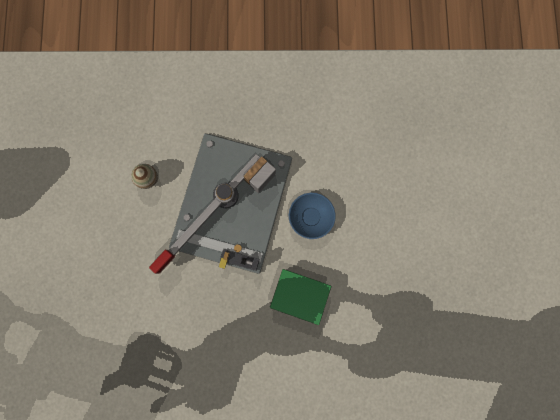

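View pics/wrist0.png

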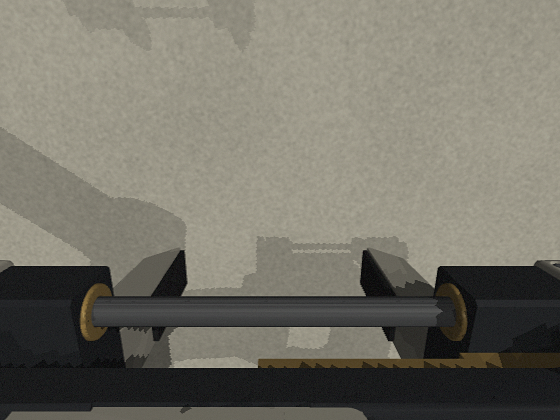

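The side and top views show the vise, with the red handle at about (161,262) and the pivot at about (226,194) in top. The egg is at (144,176), the dish at (312,216) and the box at (301,297). The wrist view shows only bare shelf. I'll enlarge the crops.

```bash
python3 - <<'E'
import cv2
im=cv2.imread("pics/top0.png")[120:290,120:350]
cv2.imwrite("pics/top0c.png",cv2.resize(im,None,fx=3.4,fy=3.4,interpolation=cv2.INTER_CUBIC))
im=cv2.imread("pics/side0.png")[110:310,160:370]
cv2.imwrite("pics/side0c.png",cv2.resize(im,None,fx=3,fy=3,interpolation=cv2.INTER_CUBIC))
E
```

```text
(no output)
```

View pics/top0c.png

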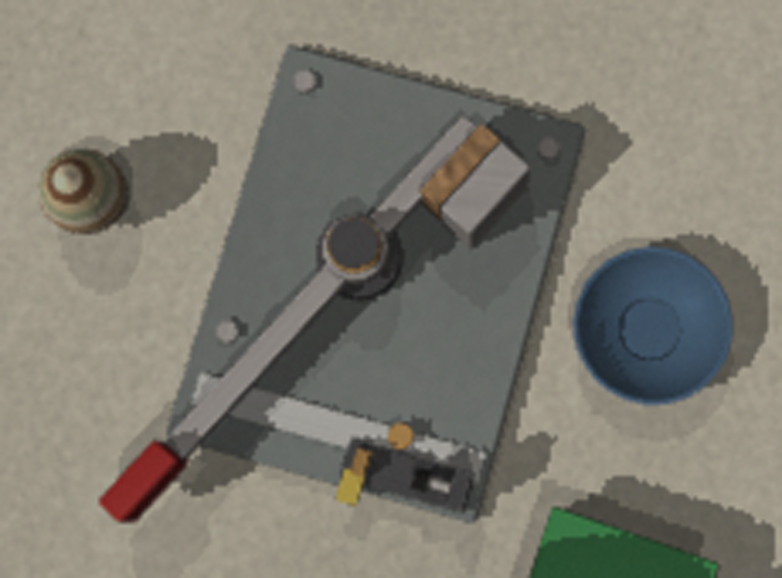

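View pics/side0c.png

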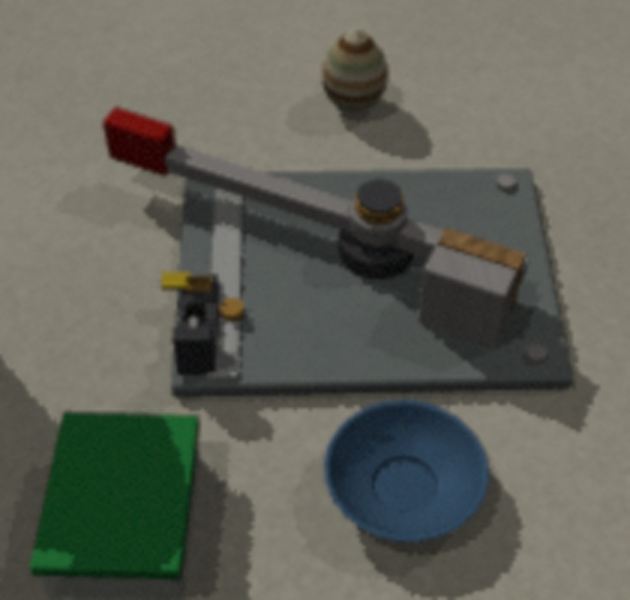

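Crop of top: base plate corners are at (290,46), (583,127) and (478,515), the pivot cap at (357,243), and the handle spans (100,500) to (185,460). The side crop shows plate corners at (187,176), (530,170), (572,377) and (178,388). Now I'll fit the pose.

```bash
cat > h.py <<'E'
import numpy as np, cv2
from cell import monitor, eyes, order
def proj(P,n):
    i=eyes.camera_info(n); return cv2.projectPoints(np.array(P,float).reshape(-1,3),i['rvec'],i['tvec'],i['K'],None)[0].reshape(-1,2)
def back(uv,z,n):
    i=eyes.camera_info(n);R=cv2.Rodrigues(i['rvec'])[0];t=i['tvec']
    d=R.T@np.linalg.inv(i['K'])@np.array([*uv,1.]);c=-R.T@t
    return c+d*(z-c[2])/d[2]
def v2w(p,pose):
    x,y,a=pose;p=np.atleast_2d(p);c,s=np.cos(a),np.sin(a)
    return np.c_[x+c*p[:,0]-s*p[:,1],y+s*p[:,0]+c*p[:,1],p[:,2]]
E
python3 - <<'E'
from h import *
from scipy.optimize import least_squares
V=np.array([[110,78,12],[110,-102,12],[-125,-102,12]])/1e3
T=np.array([[290,46],[583,127],[478,515]])/3.4+120
S=np.array([[187,176],[530,170],[572,377],[178,386]])/3+[160,110]
VS=np.array([[-125,78,12],[110,78,12],[110,-102,12],[-125,-102,12]])/1e3
for c,n in zip(T,['a']*3): print(back(c,.012,'top'))
for c in S: print('s',back(c,.012,'side'))
f=lambda p:np.r_[(proj(v2w(V,p),'top')-T).ravel(),(proj(v2w(VS,p),'side')-S).ravel()]
r=least_squares(f,[.5,.1,0]);
best=min((least_squares(f,[.55,.1,a]) for a in (-1.5,0,1.5,3)),key=lambda r:r.cost)
print(best.x,best.fun.round(1)); p=best.x; np.save('pose.npy',p)
a=.45
H=np.array([[-.1675*np.cos(a),.1675*np.sin(a),.060],[-.1675*np.cos(a),.1675*np.sin(a),.043],[-.11,0,.034],[-.11,-.045,.034],[-.124,-.022,.027]])
W=v2w(H,p);print(W);print((proj(W,'top')-120)*3.4);print((proj(W,'side')-[160,110])*3)
# egg, dish, box
print('egg',back(np.array([85,200])/3.4+120,.02,'top'),'dish',back(np.array([653,325])/3.4+120,.0125,'top'),'box',back((301,297),.04,'top'))
E
```

```text
[0.77763118 0.12727242 0.012     ]
[ 0.72834636 -0.04100054  0.012     ]
[0.5089146  0.02075004 0.012     ]
s [0.55567442 0.18941156 0.012     ]
s [0.77882841 0.12591208 0.012     ]
s [ 0.73050651 -0.04179261  0.012     ]
s [0.51021603 0.02124965 0.012     ]
[ 0.654028    0.08447968 -0.27686755] [-1.1 -1.7  1.4 -1.8  0.1  1.6 -0.8 -1.3  0.3 -1.4  1.2  0.6 -2.3  0.9]
[[0.528862   0.19578882 0.06      ]
 [0.528862   0.19578882 0.043     ]
 [0.5482172  0.11454751 0.034     ]
 [0.53591672 0.07126127 0.034     ]
 [0.5287368  0.09721216 0.027     ]]
[[141.35031967 479.51301618]
 [148.4621109  480.37969718]
 [303.59479033 443.20791755]
 [383.64098347 465.26266039]
 [336.74413108 479.5073038 ]]
[[137.15993257 123.41126023]
 [140.27306407 143.34122923]
 [200.41585962 233.15915686]
 [197.72854202 288.33720892]
 [176.97889783 267.76680869]]
egg [0.68632174 0.2402456  0.02      ] dish [ 0.61355448 -0.07839126  0.0125    ] box [ 0.46247548 -0.05210097  0.04      ]
```

The fit agrees with the plate edges within about 2 px, and the predicted handle lands on the red one. The plan is to shut the fingers, bring them in behind the handle with the tool y axis along the swing, and push along −y at a radius of about 172 mm.

Request:
{"api": "carry_out", "payload": {
  "targets": [
    [[-0.055,-0.0145,0],0],
    [[-0.055,-0.0145,0],0],
    [[-0.055,-0.0145,0],0],
    [[-0.055,-0.0145,0],0],
    [[-0.055,-0.0145,0],0],
    [[-0.055,-0.0145,0],0],
    [[-0.055,-0.0145,0],0],
    [[-0.055,-0.0145,0],0],
    [[0,0,0],0.15],
    [[0,0,0],0.15]
  ],
  "fingers": 1,
  "grip_force": 20
}}

```text
time: 1.4
tool_pos: [0.5633, 0.228, 0.2219]
tool_rot: [-3.137, -0.003, 2.492]
contact_force: [0.6, 0.0, 0.5]
opening: 0.001
```

```bash
cat >> h.py <<'E'
from scipy.spatial.transform import Rotation as Ro
def goal(q,r,back_,z,pose=None):
    p=np.load('pose.npy') if pose is None else pose
    a=np.pi-.45+p[2]+q; u=np.array([np.cos(a),np.sin(a)]); t=np.array([-u[1],u[0]])
    return np.r_[p[:2]+r*u-back_*t,z],a
def need(q,r,b,z):
    s=monitor.observe();R=Ro.from_euler('xyz',s['tool_rot']).as_matrix();g,a=goal(q,r,b,z)
    y=s['tool_rot'][2]
    print('t',s['time'],'tcp',s['tool_pos'].round(4),'rot',s['tool_rot'].round(3),'F',s['contact_force'].round(2),'open',round(s['opening'],4))
    print('goal',g.round(4),'shift',(R.T@(g-s['tool_pos'])).round(4),'twist',round(-((a-y+np.pi)%(2*np.pi)-np.pi),3))
def where():
    s=monitor.observe();p=np.load('pose.npy');d=s['tool_pos'][:2]-p[:2];c,sn=np.cos(p[2]),np.sin(p[2])
    v=np.array([c*d[0]+sn*d[1],-sn*d[0]+c*d[1]]);r=np.hypot(*v)
    ang=np.arctan2(v[1],v[0])%(2*np.pi)-(np.pi-.45)
    y=s['tool_rot'][2]%(2*np.pi);t=np.array([np.sin(y),-np.cos(y)])
    print('t',round(s['time'],2),'r',r.round(4),'q_tcp',ang.round(3),'q(contact .028)',(ang+np.arcsin(.028/r)).round(3),'yaw_q',round(y-(np.pi-.45+p[2]),3),'z',s['tool_pos'][2].round(4),'F',s['contact_force'].round(2),'push',round(float(s['contact_force'][:2]@t),2))
E
python3 - <<'E'
from h import *
need(0,.172,.05,.11)
E
```

```text
t 1.4 tcp [0.5633 0.228  0.2219] rot [-3.137e+00 -3.000e-03  2.492e+00] F [0.59 0.05 0.54] open 0.001
goal [0.5587 0.2361 0.11  ] shift [0.0082 0.0042 0.1119] twist 0.077
```

Request:
{"api": "carry_out", "payload": {
  "targets": [
    [[0.008,0.004,0.04],0.08],
    [[0,0,0.04],0],
    [[0,0,0.03],0],
    [[0,0,0],0]
  ]
}}

```text
time: 1.9
tool_pos: [0.5589, 0.2353, 0.1083]
tool_rot: [-3.136, -0.003, 2.406]
contact_force: [0.3, -0.4, 0.4]
opening: 0.0001
```

```bash
python3 - <<'E'
from h import *
need(0,.172,.05,.038); where()
for n in("side","top","wrist"):
    im=eyes.read_camera(n); cv2.imwrite(f"pics/{n}1.png",im[:,:,::-1])
a=cv2.resize(cv2.imread("pics/side1.png")[60:310,130:400],(400,370)); b=cv2.resize(cv2.imread("pics/wrist1.png"),(400,300))
b=cv2.copyMakeBorder(b,0,70,0,0,0)
cv2.imwrite("pics/m1.png",np.hstack([a,b]))
E
```

```text
t 1.9 tcp [0.5589 0.2353 0.1083] rot [-3.136e+00 -3.000e-03  2.406e+00] F [ 0.32 -0.44  0.41] open 0.0001
goal [0.5587 0.2361 0.038 ] shift [0.0005 0.0009 0.0703] twist -0.009
t 1.9 r 0.1783 q_tcp -0.281 q(contact .028) -0.124 yaw_q -0.009 z 0.1083 F [ 0.32 -0.44  0.41] push -0.11
```

View pics/m1.png

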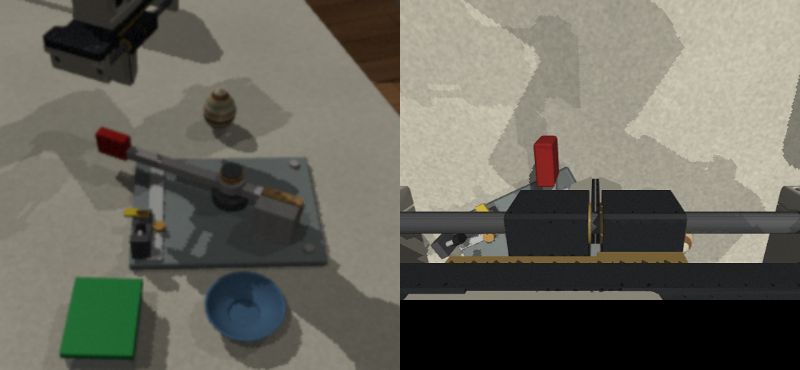

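The side view shows the gripper above and behind the handle. In the wrist view the red handle is to the left (545,160), on the −y side as wanted, and the fingertips at (595,190) look thin. I'll check the tip shape enlarged.

```bash
python3 - <<'E'
from h import *
g=monitor.observe()['tool_pos']; print(proj(g,'side'),proj(g,'top'),proj(g,'wrist'))
a=cv2.resize(cv2.imread("pics/side1.png")[50:150,130:260],(480,370),interpolation=2)
b=cv2.resize(cv2.imread("pics/wrist1.png")[180:360,120:420],(600,360)); 
cv2.imwrite("pics/m1b.png",a);cv2.imwrite("pics/m1c.png",b)
E
```

```text
[[214.98302892 113.21221438]] [[131.00971415 240.84915446]] [[273.77666534 266.64547586]]
```

View pics/m1b.png

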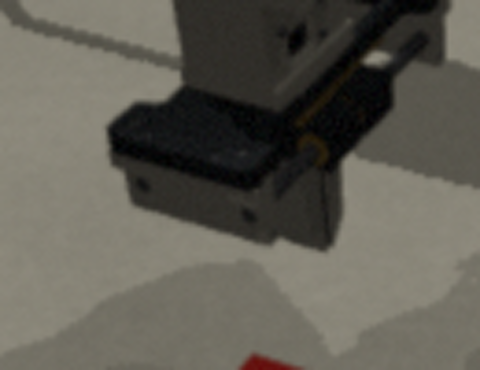

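View pics/m1c.png

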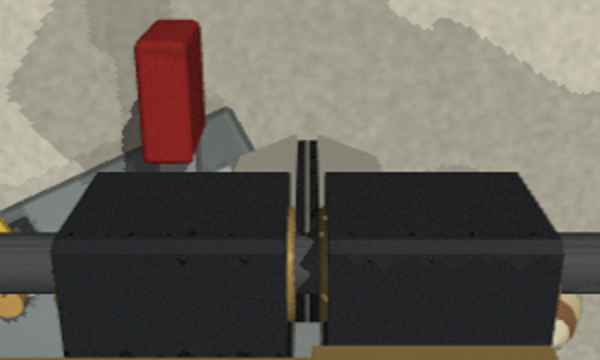

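The projected TCP matches the visible tip. Descending behind the handle to z = 38 mm.

Request:
{"api": "carry_out", "payload": {
  "targets": [
    [[0,0,0.035],0],
    [[0,0,0.03],0],
    [[0,0,0.004],0],
    [[0,0,0],0]
  ]
}}

```text
time: 2.55
tool_pos: [0.567, 0.2376, 0.0499]
tool_rot: [3.128, 0.009, 2.406]
contact_force: [0.8, 0.1, 0.3]
opening: 0.0006
```

```bash
python3 - <<'E'
from h import *
need(0,.172,.03,.038); where()
for n in("side","wrist"):
    im=eyes.read_camera(n); cv2.imwrite(f"pics/{n}2.png",im[:,:,::-1])
a=cv2.resize(cv2.imread("pics/side2.png")[80:250,160:330],(400,400)); b=cv2.resize(cv2.imread("pics/wrist2.png"),(400,300))
b=cv2.copyMakeBorder(b,0,100,0,0,0)
cv2.imwrite("pics/m2.png",np.hstack([a,b]))
E
```

```text
t 2.55 tcp [0.567  0.2376 0.0499] rot [3.128 0.009 2.406] F [0.77 0.09 0.34] open 0.0006
goal [0.5454 0.2212 0.038 ] shift [ 0.0051 -0.0267  0.0115] twist -0.009
t 2.55 r 0.1761 q_tcp -0.327 q(contact .028) -0.167 yaw_q -0.009 z 0.0499 F [0.77 0.09 0.34] push 0.59
```

View pics/m2.png

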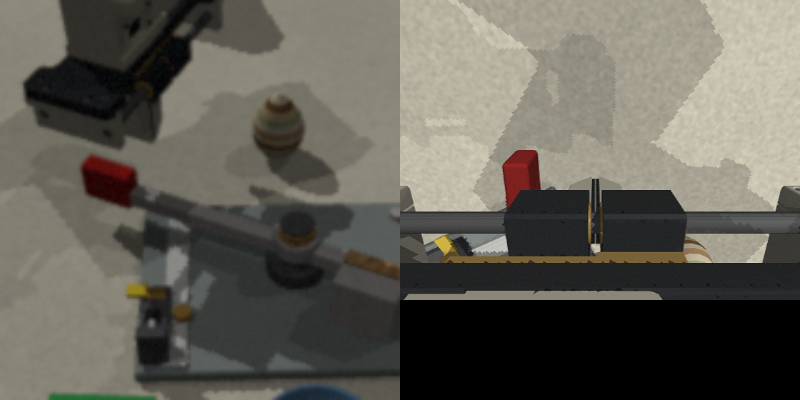

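The fingers are now beside the handle at z = 50 mm, with the gap still open. The arm drifts some millimetres per call, so I'll correct as I go.

Request:
{"api": "carry_out", "payload": {
  "targets": [
    [[0.003,-0.006,0.008],0],
    [[0.002,-0.004,0.005],0],
    [[0,0,0],0]
  ]
}}

```text
time: 3.02
tool_pos: [0.5567, 0.2334, 0.0379]
tool_rot: [3.126, 0.011, 2.406]
contact_force: [-0.2, 0.1, -0.2]
opening: 0.0004
```

```bash
python3 - <<'E'
from h import *
need(0,.172,.03,.038); where()
E
```

```text
t 3.025 tcp [0.5567 0.2334 0.0379] rot [3.126 0.011 2.406] F [-0.22  0.06 -0.17] open 0.0004
goal [0.5454 0.2212 0.038 ] shift [ 0.0001 -0.0166 -0.0004] twist -0.009
t 3.02 r 0.178 q_tcp -0.265 q(contact .028) -0.107 yaw_q -0.009 z 0.0379 F [-0.22  0.06 -0.17] push -0.1
```

Request:
{"api": "carry_out", "payload": {
  "targets": [
    [[0,-0.004,0],0],
    [[0,-0.004,0],0],
    [[0,-0.004,0],0],
    [[0,-0.003,0],0],
    [[0,-0.003,0],0]
  ]
}}

```text
time: 3.65
tool_pos: [0.5444, 0.2196, 0.0379]
tool_rot: [3.124, 0.011, 2.406]
contact_force: [0.8, 3.2, -0.7]
opening: 0.0004
```

```bash
python3 - <<'E'
from h import *
need(0,.172,.028,.038); where()
E
```

```text
t 3.65 tcp [0.5444 0.2196 0.0379] rot [3.124 0.011 2.406] F [ 0.78  3.24 -0.72] open 0.0004
goal [0.5441 0.2197 0.038 ] shift [ 0.0003 -0.0001 -0.0001] twist -0.009
t 3.65 r 0.174 q_tcp -0.162 q(contact .028) -0.001 yaw_q -0.009 z 0.0379 F [ 0.78  3.24 -0.72] push 2.92
```

Contact came exactly where computed (push 2.9 N, spec 2.7 N). Now swinging along the arc in steps of 0.03 rad.

Request:
{"api": "carry_out", "payload": {
  "targets": [
    [[0.0008,-0.0052,0],-0.03],
    [[0.0008,-0.0052,0],-0.03],
    [[0.0008,-0.0052,0],-0.03],
    [[0.0008,-0.0052,0],-0.03],
    [[0.0008,-0.0052,0],-0.03]
  ]
}}

```text
time: 4.28
tool_pos: [0.5256, 0.2017, 0.038]
tool_rot: [3.122, 0.017, 2.567]
contact_force: [1.6, 2.9, -0.4]
opening: 0.0008
```

```bash
python3 - <<'E'
from h import *
need(.15,.172,.028,.038); where()
E
```

```text
t 4.275 tcp [0.5256 0.2017 0.038 ] rot [3.122 0.017 2.567] F [ 1.63  2.94 -0.45] open 0.0008
goal [0.5251 0.2018 0.038 ] shift [ 0.0004 -0.0002 -0.    ] twist 0.002
t 4.28 r 0.1739 q_tcp -0.013 q(contact .028) 0.149 yaw_q 0.152 z 0.038 F [ 1.63  2.94 -0.45] push 3.35
```

Tracking is accurate. Continuing to q of about 0.36.

Request:
{"api": "carry_out", "payload": {
  "targets": [
    [[0.0008,-0.0052,0],-0.03],
    [[0.0008,-0.0052,0],-0.03],
    [[0.0008,-0.0052,0],-0.03],
    [[0.0008,-0.0052,0],-0.03],
    [[0.0008,-0.0052,0],-0.03],
    [[0.0008,-0.0052,0],-0.03],
    [[0.0008,-0.0052,0],-0.03]
  ]
}}

```text
time: 5.15
tool_pos: [0.5041, 0.1719, 0.0381]
tool_rot: [3.122, 0.024, 2.792]
contact_force: [1.9, 4.4, -1.3]
opening: 0.0007
```

```bash
python3 - <<'E'
from h import *
need(.36,.172,.028,.038); where()
for n in("side","top"):
    im=eyes.read_camera(n); cv2.imwrite(f"pics/{n}3.png",im[:,:,::-1])
a=cv2.resize(cv2.imread("pics/side3.png")[80:250,160:330],(400,400)); b=cv2.resize(cv2.imread("pics/top3.png")[150:320,130:300],(400,400))
cv2.imwrite("pics/m3.png",np.hstack([a,b]))
E
```

```text
t 5.15 tcp [0.5041 0.1719 0.0381] rot [3.122 0.024 2.792] F [ 1.92  4.41 -1.32] open 0.0007
goal [0.5035 0.1723 0.038 ] shift [0.0007 0.0002 0.0001] twist 0.017
t 5.15 r 0.1736 q_tcp 0.199 q(contact .028) 0.361 yaw_q 0.377 z 0.0381 F [ 1.92  4.41 -1.32] push 4.8
```

View pics/m3.png

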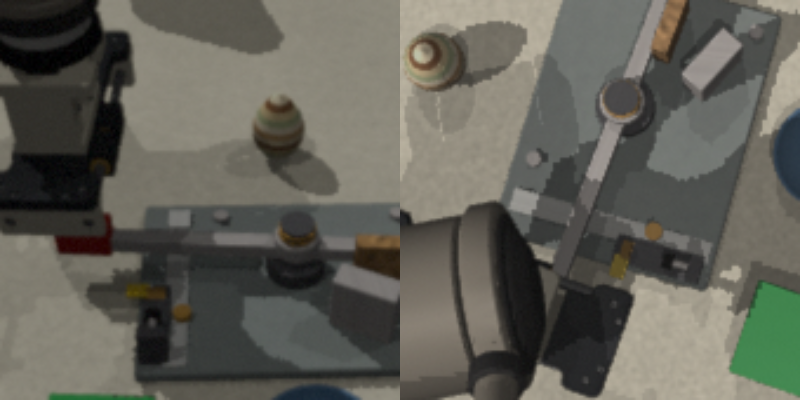

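The lever is on the handle, nearing the yellow plate at (620,265) in the top crop. The spring force fits the spec (4.8 N at 0.36). Smaller steps from here, reading the force.

Request:
{"api": "carry_out", "payload": {
  "targets": [
    [[0.0006,-0.0043,0],-0.02],
    [[0.0006,-0.0043,0],-0.02],
    [[0.0006,-0.0043,0],-0.02]
  ]
}}

```text
time: 5.62
tool_pos: [0.4985, 0.1605, 0.0381]
tool_rot: [3.122, 0.027, 2.853]
contact_force: [3.3, 5.0, -1.1]
opening: 0.0007
```

```bash
python3 - <<'E'
from h import *
where()
p=np.load('pose.npy')
for uv in ((225.6,256),((350/3.4+120),(488/3.4+120)),((362/3.4+120),(458/3.4+120))):
    w=back(uv,.029,'top')-np.r_[p[:2],0];c,s=np.cos(p[2]),np.sin(p[2]);print('vise',c*w[0]+s*w[1],-s*w[0]+c*w[1])
E
```

```text
t 5.62 r 0.1731 q_tcp 0.273 q(contact .028) 0.435 yaw_q 0.439 z 0.0381 F [ 3.31  4.96 -1.14] push 5.7
vise -0.11195360509319761 -0.031300448576496595
vise -0.12649556979091575 -0.030408227750590485
vise -0.10924556983660488 -0.032190869889738384
```

Request:
{"api": "carry_out", "payload": {
  "targets": [
    [[0.0006,-0.0043,0],-0.025],
    [[0.0006,-0.0043,0],-0.025],
    [[0.0006,-0.0043,0],-0.025]
  ]
}}

```text
time: 6.0
tool_pos: [0.4933, 0.1484, 0.038]
tool_rot: [3.123, 0.029, 2.932]
contact_force: [2.0, 4.7, -0.8]
opening: 0.0004
```

```bash
python3 -c "
from h import *
where()"
```

```text
t 6.0 r 0.173 q_tcp 0.348 q(contact .028) 0.511 yaw_q 0.517 z 0.038 F [ 1.99  4.68 -0.83] push 5.0
```

Request:
{"api": "carry_out", "payload": {
  "targets": [
    [[0.0006,-0.0043,0],-0.025],
    [[0.0006,-0.0043,0],-0.025]
  ]
}}

```text
time: 6.25
tool_pos: [0.4904, 0.1403, 0.038]
tool_rot: [3.124, 0.03, 2.985]
contact_force: [3.1, 5.8, -0.7]
opening: 0.0007
```

```bash
python3 -c "
from h import *
where()"
```

```text
t 6.25 r 0.1729 q_tcp 0.398 q(contact .028) 0.561 yaw_q 0.57 z 0.038 F [ 3.08  5.79 -0.72] push 6.2
```

Request:
{"api": "carry_out", "payload": {
  "targets": [
    [[0.0006,-0.0043,0],-0.025],
    [[0.0006,-0.0043,0],-0.025]
  ]
}}

```text
time: 6.5
tool_pos: [0.4879, 0.1322, 0.038]
tool_rot: [3.124, 0.031, 3.037]
contact_force: [1.9, 5.8, -2.3]
opening: 0.0005
```

```bash
python3 -c "
from h import *
where();need(.65,.172,.028,.038)"
```

```text
t 6.5 r 0.1728 q_tcp 0.447 q(contact .028) 0.61 yaw_q 0.623 z 0.038 F [ 1.9   5.76 -2.31] push 5.93
t 6.5 tcp [0.4879 0.1322 0.038 ] rot [3.124 0.031 3.037] F [ 1.9   5.76 -2.31] open 0.0005
goal [0.4847 0.1256 0.038 ] shift [ 0.0025 -0.0069 -0.0002] twist -0.027
```

Request:
{"api": "carry_out", "payload": {
  "targets": [
    [[0.0012,-0.0035,0],-0.015],
    [[0.0012,-0.0035,0],-0.015]
  ]
}}

```text
time: 6.75
tool_pos: [0.486, 0.1257, 0.0383]
tool_rot: [3.124, 0.035, 3.069]
contact_force: [3.8, 5.4, -2.2]
opening: 0.0006
```

```bash
python3 -c "
from h import *
where()"
```

```text
t 6.75 r 0.173 q_tcp 0.486 q(contact .028) 0.649 yaw_q 0.654 z 0.0383 F [ 3.76  5.44 -2.23] push 5.7
```

Request:
{"api": "carry_out", "payload": {
  "targets": [
    [[0.0008,-0.0035,0],-0.02],
    [[0.0008,-0.0035,0],-0.02]
  ]
}}

```text
time: 7.0
tool_pos: [0.4847, 0.12, 0.0384]
tool_rot: [3.123, 0.038, 3.111]
contact_force: [3.6, 11.1, -4.1]
opening: 0.0006
```

```bash
python3 -c "
from h import *
where()"
```

```text
t 7.0 r 0.173 q_tcp 0.52 q(contact .028) 0.683 yaw_q 0.696 z 0.0384 F [ 3.64 11.1  -4.07] push 11.2
```

Request:
{"api": "carry_out", "payload": {
  "targets": [
    [[0.0008,-0.0035,0],-0.02],
    [[0.0008,-0.0035,0],-0.02]
  ]
}}

```text
time: 7.25
tool_pos: [0.4835, 0.114, 0.0384]
tool_rot: [3.123, 0.041, -3.13]
contact_force: [3.7, 6.7, -3.1]
opening: 0.0003
```

```bash
python3 -c "
from h import *
where()"
```

```text
t 7.25 r 0.1731 q_tcp 0.555 q(contact .028) 0.718 yaw_q 0.738 z 0.0384 F [ 3.7   6.71 -3.07] push 6.67
```

The 11 N peak near q = 0.68 was the climb onto the catch, and it has dropped to 6.7 N. The bar now rides the bolt for about 20 mm.

Request:
{"api": "carry_out", "payload": {
  "targets": [
    [[0.0008,-0.0038,0],-0.02],
    [[0.0008,-0.0038,0],-0.02]
  ]
}}

```text
time: 7.5
tool_pos: [0.4826, 0.1071, 0.0384]
tool_rot: [3.123, 0.043, -3.088]
contact_force: [3.3, 6.5, -2.3]
opening: 0.0003
```

```bash
python3 -c "
from h import *
where()"
```

```text
t 7.5 r 0.1729 q_tcp 0.596 q(contact .028) 0.758 yaw_q 0.78 z 0.0384 F [ 3.29  6.49 -2.29] push 6.3
```

Request:
{"api": "carry_out", "payload": {
  "targets": [
    [[0.0008,-0.0038,0],-0.02],
    [[0.0008,-0.0038,0],-0.02]
  ]
}}

```text
time: 7.75
tool_pos: [0.4819, 0.1003, 0.0385]
tool_rot: [3.123, 0.046, -3.046]
contact_force: [3.1, 6.8, -2.1]
opening: 0.0006
```

```bash
python3 -c "
from h import *
where()"
```

```text
t 7.75 r 0.1728 q_tcp 0.635 q(contact .028) 0.798 yaw_q 0.822 z 0.0385 F [ 3.05  6.77 -2.11] push 6.44
```

Request:
{"api": "carry_out", "payload": {
  "targets": [
    [[0.0008,-0.0038,0],-0.02],
    [[0.0008,-0.0038,0],-0.02]
  ]
}}

```text
time: 8.0
tool_pos: [0.4815, 0.0934, 0.0385]
tool_rot: [3.123, 0.048, -3.004]
contact_force: [3.5, 8.1, -1.5]
opening: 0.0001
```

```bash
python3 -c "
from h import *
where()"
```

```text
t 8.0 r 0.1728 q_tcp 0.675 q(contact .028) 0.838 yaw_q 0.864 z 0.0385 F [ 3.53  8.11 -1.54] push 7.55
```

Request:
{"api": "carry_out", "payload": {
  "targets": [
    [[0.001,-0.0035,0],-0.015],
    [[0.001,-0.0035,0],-0.015]
  ]
}}

```text
time: 8.25
tool_pos: [0.4811, 0.0871, 0.0386]
tool_rot: [3.124, 0.051, -2.972]
contact_force: [3.5, 7.6, -1.0]
opening: 0.0005
```

```bash
python3 -c "
from h import *
where()"
```

```text
t 8.25 r 0.173 q_tcp 0.712 q(contact .028) 0.874 yaw_q 0.896 z 0.0386 F [ 3.47  7.56 -1.03] push 6.87
```

Request:
{"api": "carry_out", "payload": {
  "targets": [
    [[0.001,-0.0035,0],-0.015],
    [[0.001,-0.003,0],-0.015]
  ]
}}

```text
time: 8.5
tool_pos: [0.4809, 0.0817, 0.0387]
tool_rot: [3.123, 0.054, -2.941]
contact_force: [5.2, 13.9, -4.2]
opening: 0.0003
```

```bash
python3 -c "
from h import *
where()"
```

```text
t 8.5 r 0.1732 q_tcp 0.743 q(contact .028) 0.905 yaw_q 0.927 z 0.0387 F [ 5.18 13.9  -4.2 ] push 12.59
```

Request:
{"api": "carry_out", "payload": {
  "targets": [
    [[0.001,-0.003,0],-0.015]
  ]
}}

```text
time: 8.62
tool_pos: [0.4809, 0.0801, 0.0388]
tool_rot: [3.122, 0.056, -2.926]
contact_force: [5.0, 16.3, -3.3]
opening: 0.0003
```

```bash
python3 -c "
from h import *
where()"
```

```text
t 8.62 r 0.1732 q_tcp 0.752 q(contact .028) 0.915 yaw_q 0.942 z 0.0388 F [ 4.96 16.33 -3.26] push 14.89
```

The push is 14.9 N, rising about 1 N/mm, so this is the rubber stop past the catch. Easing back slowly along the arc.

Request:
{"api": "carry_out", "payload": {
  "targets": [
    [[-0.0006,0.003,0],0.018],
    [[-0.0006,0.003,0],0.018],
    [[-0.0006,0.003,0],0.018]
  ]
}}

```text
time: 9.0
tool_pos: [0.4805, 0.0915, 0.0391]
tool_rot: [3.116, 0.055, -2.981]
contact_force: [2.4, 7.3, -1.0]
opening: 0.0007
```

```bash
python3 -c "
from h import *
where()"
```

```text
t 9.0 r 0.1737 q_tcp 0.686 q(contact .028) 0.848 yaw_q 0.887 z 0.0391 F [ 2.38  7.33 -1.01] push 6.85
```

Request:
{"api": "carry_out", "payload": {
  "targets": [
    [[-0.0006,0.003,0],0.018],
    [[-0.0006,0.003,0],0.018]
  ]
}}

```text
time: 9.25
tool_pos: [0.4793, 0.0972, 0.039]
tool_rot: [3.114, 0.051, -3.017]
contact_force: [0.2, 0.0, 0.1]
opening: 0.0006
```

```bash
python3 -c "
from h import *
where()"
```

```text
t 9.25 r 0.1752 q_tcp 0.654 q(contact .028) 0.814 yaw_q 0.851 z 0.039 F [0.2  0.01 0.08] push -0.02
```

Request:
{"api": "carry_out", "payload": {
  "targets": [
    [[-0.0006,0.003,0],0.018],
    [[-0.0006,0.003,0],0.018]
  ]
}}

```text
time: 9.5
tool_pos: [0.4791, 0.1031, 0.0391]
tool_rot: [3.113, 0.048, -3.056]
contact_force: [0.8, 0.3, 0.4]
opening: 0.0003
```

```bash
python3 -c "
from h import *
where()"
```

```text
t 9.5 r 0.1759 q_tcp 0.621 q(contact .028) 0.781 yaw_q 0.813 z 0.0391 F [0.85 0.27 0.42] push 0.2
```

The push fell to zero after letting back about 15–20 mm, so it is hooked at q ≈ 0.83. Backing clear, then lifting.

Request:
{"api": "carry_out", "payload": {
  "targets": [
    [[0,0.006,0],0],
    [[0,0.008,0],0],
    [[0,0.008,0],0],
    [[0,0,-0.03],0],
    [[0,0,-0.05],0],
    [[0,0,-0.06],0],
    [[0,0,0],0]
  ]
}}

```text
time: 10.38
tool_pos: [0.47, 0.1239, 0.1832]
tool_rot: [3.113, 0.046, -3.054]
contact_force: [-0.9, -0.4, -0.3]
opening: 0.0005
```

```bash
python3 - <<'E'
from h import *
where()
for n in("side","top"):
    im=eyes.read_camera(n); cv2.imwrite(f"pics/{n}4.png",im[:,:,::-1])
a=cv2.resize(cv2.imread("pics/side4.png")[110:310,160:360],(400,400)); b=cv2.resize(cv2.imread("pics/top4.png")[130:330,130:330],(400,400))
cv2.imwrite("pics/m4.png",np.hstack([a,b]))
E
```

```text
t 10.38 r 0.1882 q_tcp 0.516 q(contact .028) 0.665 yaw_q 0.815 z 0.1832 F [-0.93 -0.39 -0.25] push -0.3
```

View pics/m4.png

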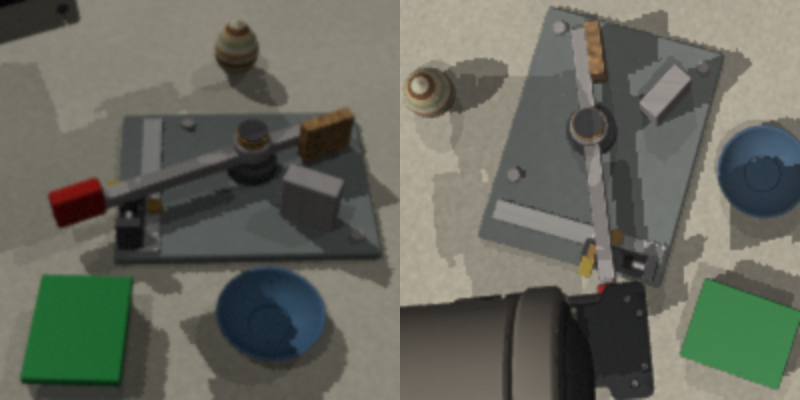

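Side (left) shows the lever held open with the red handle at (77,202) and nothing on it. Top (right) shows the bar just behind the yellow plate at (588,258). Egg, dish and box look unmoved. One short settle check, then hand in.

Request:
{"api": "carry_out", "payload": {
  "targets": [
    [[0,0,-0.03],0],
    [[0,0,0],0],
    [[0,0,0],0],
    [[0,0,0],0]
  ]
}}

```text
time: 10.98
tool_pos: [0.4629, 0.123, 0.2028]
tool_rot: [3.113, 0.024, -3.053]
contact_force: [-0.2, 0.4, 0.2]
opening: 0.0008
```

```bash
python3 - <<'E'
from h import *
where()
im=eyes.read_camera("side")[:,:,::-1]; cv2.imwrite("pics/side5.png",im)
o=cv2.imread("pics/side0.png");p=cv2.imread("pics/side4.png")
def red(i):
    i=i.astype(int);m=(i[:,:,2]>90)&(i[:,:,1]<50)&(i[:,:,0]<50);return np.argwhere(m).mean(0).round(2)
print('red',red(o),red(p),red(im))
def cen(i,f):
    i=i.astype(int);m=f(i[:,:,0],i[:,:,1],i[:,:,2]);return np.argwhere(m).mean(0).round(1),m.sum()
for nm,f in(('green',lambda b,g,r:(g>60)&(r<40)&(b<70)&(g>b+30)),('blue',lambda b,g,r:b>r+35)):
    a=[cen(x[150:],f) for x in (o,im)];print(nm,a)
T=o[115:150,262:295];r=cv2.matchTemplate(im[105:160,250:305],T,cv2.TM_CCOEFF_NORMED);print('egg',np.unravel_index(r.argmax(),r.shape),'expect (10,12)',r.max())
order.hand_in()
E
```

```text
t 10.97 r 0.1949 q_tcp 0.528 q(contact .028) 0.672 yaw_q 0.815 z 0.2028 F [-0.17  0.37  0.17] push 0.39
red [150.86 205.54] [205.24 196.93] [205.24 196.88]
green [(array([125.7, 198.7]), np.int64(1061)), (array([124.5, 199.1]), np.int64(2400))]
blue [(array([121.7, 300.8]), np.int64(1175)), (array([114.3, 309. ]), np.int64(575))]
egg (np.int64(10), np.int64(12)) expect (10,12) 0.9958855
the job is handed in; nothing more can be done
```

The vise lever is cocked on its catch with nothing touching it, and the job was handed in at about 11 s.

**What I did:** I pushed the red handle with the shut fingertips. The bar climbed the catch at q ≈ 0.68 with about 11 N. It went on to the rubber stop, where the push reached about 15 N and the highest total reading was about 17 N, under the 30 N limit. I then let it back slowly. The push fell to zero at q ≈ 0.83 and stayed there, so I backed off and lifted clear.

**Last checks:**
- **Lever:** the handle stood still between the last two side pictures, to within 0.1 px.
- **Fingers:** they are clear of everything, and the force reads about zero.
- **Egg:** it matches its starting position to the pixel.
- **Box:** its colour centre agrees with the start to about 1 px.
- **Dish:** its colour centre disagreed, shifting about 11 px with half the blue pixels gone. I put this down to the arm's changed shadow: by eye the dish has not moved, and the gripper never came near it. I did not confirm it with a second measurement.

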